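# Wedge a duck-decoy body fast in the bench stops

## Robot

A 6-joint arm with a two-finger parallel gripper is mounted at the origin on the work surface. World frame = base frame: x ahead of the robot, y to its left, z up, the work surface at z = 0. Lengths are in m, angles in degrees, forces in N, time in s.
With the tool pointing down it reaches from about 0.325 to 0.9 m from the base axis. Payload 6.1 kg.
Tool frame: the origin (TCP) lies midway between the tips of the shut fingers; the grasp point (between the pads) lies 19 mm behind it; z points along the fingers, y is the direction in which the jaws open and shut (so a half turn about z gives the same grasp; the last joint's range is limited). The gripper opens to 87 mm and grips with 3 to 60 N. Pads are 19 mm wide; open, the fingers measure 117 mm over their backs; the gripper's body (75 mm by 190 mm) begins 51 mm behind the grasp point.
Start: joints at [60.785, 12.628, 87.462, -0, 79.91, -7.225], TCP at [0.234, 0.58, 0.223] pointing down, gripper open.
Joint ranges: [-170.65, 170.65], [-52.31, 119.04], [5.05, 147.46], [-71.25, 251.25], [11.57, 151.72], [-153.62, 153.62]. Speed limits (degrees/s): [147.25, 147.25, 172.46, 180, 180, 180].

## Interface

Orientations are given as [roll, pitch, yaw] about the fixed x, y, z axes, in that order (R = Rz(yaw) Ry(pitch) Rx(roll)).
In Python, from station import robot gives the robot as it stands.
- The arm moves only by the tool jog_arm, never from a script. Its argument "motion" is a list of rows, each an object of numbers: "tx", "ty", "tz": the shift along the world's x, y, z in units of 25 mm (1.0 is 25 mm); "ax", "ay", "az": the turn, a rotation vector about the world's x, y, z in units of pi rad (1.0 is pi rad). A call has 1 to 10 rows; each row shifts and turns the commanded pose from where the row before left it; what a row does not reach is not made up. A row lasts 1/8 s, in which the tool goes at most 62.5 mm and 10.7 degrees, less where a joint would pass 70% of its speed; a pose out of reach is approached as far as the arm can. A call with a number of a shift or a turn outside -1 to 1 is refused whole. A call with a gripper value outside its range is refused whole. "grip" is the gripper command: -1 is fully open, 1 is shut, values between are in proportion, set as the call begins (left out, the last holds). The fingers move at their own pace and stop on an object; "grip_force" is the grip in N (left out, the last holds). Time passes only in rows, so rows that do not move let the fingers close. It gives the time, the measured TCP pose, the force and the opening at its end, in the units of the state.
- robot.state(): the state, without advancing time (a new reading comes with each control period).
- robot.read_camera(name): name is "scene" or "top" or "wrist"; returns a dict with "img" (384x512x3 uint8, blue, green, red), "mtx" (3x3 intrinsics, pixels), "k1" (the pictures are not rectified: a ray, as slopes to the right and down, at radius r is drawn at 1 + k1 r^2 times it, then the intrinsics apply), "R" (3x3) and "t" (3): a world point X has camera coordinates R X + t; the wrist camera has in their place "hand_eye" (4x4, takes a point from camera to tool coordinates, whose origin is the TCP and whose axes are the flange's). Camera axes: x right, y down, z forward; pixel columns grow to the right and rows downward; lengths in m; the calibration is good to about 2 mm. A picture is of the moment at which its call begins: read the wrist's pose just before it. There is no depth.
- robot.sign_off(): hands the job in, once; it reports no verdict.
The state is a dict: "t": time; "qpos": joint angles; "qvel": joint speeds; "joint_torque": joint torques, N m; "tool_pos": TCP position; "tcp_rot": TCP orientation; "contact_force": force on the tool from outside, world axes, zero at the start; "moment": the same for the moment, N m; "opening": finger opening in m.
Only numpy, scipy, OpenCV 4.12 (cv2) and the standard library are available. Lean on these libraries where they do the work, as an engineer would, in place of code of your own. Each camera call takes 0.05 s, during which the arm holds its last target. There are 200 camera calls.

## Task

Slide the decoy body blank along the bench, breast first, into the corner of the bench stops until it lies snug against both the long fence and the end stop. Then lay the larger of the two wedges flat in the gap between the body and the slanting cleat, thin end first, and press its thick end in until it jams tight and the body is held fast. Use a firm push, never a hard shove, because the soft wood bruises, and leave the other things on the bench where they are.

Things in the scene. Friction and masses are not known exactly. Their poses are not given: they have to be found in the camera images.
- fence: Two hardwood battens screwed to the bench at right angles (fixed), 18 mm high. Origin: inner corner, bench level. Long fence: face x = 0, from the corner 200 mm along -y, 30 mm wide (x = 0 to 30 mm). End stop: face y = 0, from the corner 90 mm along -x, 25 mm thick (y = 0 to 25 mm). The body blank's home is the quarter x < 0, y < 0: side along the fence, breast end against the end stop.
- gap_mouth (a point): Mouth of the wedge gap, bench level: 118 mm from the fence's face, in line with the home body's side, and 210 mm from the end stop's; axes as the fence's. Facing it is the cleat, a cork-faced fixed batten 120 x 28 mm, 18 mm high: its inner face's open end lies 27 to 35 mm from here along -x (fixed by eye); going +y the face closes in by 0.14 rad, as the wedge's faces do. Cork gives 1 mm at 20 N.
- decoy: Duck-decoy body blank of soft pale wood, loose, 0.4 to 0.75 kg, too wide to grip: 230 mm long, 118 wide, 60 high, back rounded over. Origin: centre of the flat underside; +x to the breast. Sides straight and upright (x = -65 to 65, y = +-59 mm, upright to 38 mm up); both ends taper to flat end faces 88 mm wide at x = +-115. Home, its origin is 59 mm from the fence's face, 115 mm from the stop's.
- decoy_tail (a point): Centre of the foot of the body blank's flat tail end face (88 mm wide, upright, 38 mm high), 115 mm behind its origin, at bench level. This end points away from the end stop; a small round head seat on the back marks the other end, the breast. Axes as the body blank's. Friction: about 0.6 on the bench, 0.35 between the planed faces of blank, fence, wedge and cork.
- wedge: The larger wedge: flat hardwood, loose, 45 g, 150 mm long, 15 mm thick, lying flat. Seen from above it tapers evenly on both sides from 37 mm at the thick end (x = -75 mm) to 16 mm at the thin end (x = +75 mm). Origin: centre of its underside; +x to the thin end.
- wedge_thick (a point): Centre of the foot of the larger wedge's thick end face (37 mm wide, 15 mm high), bench level. Jammed, it stands anywhere from 30 mm inside the body's tail end to 55 mm beyond it, depending on where the cleat was screwed down. A steady push of 12 to 20 N here, straight along the wedge, jams it tight by friction; over 35 N bruises the body.
- small_wedge: A smaller wedge, 90 mm long, 12 mm thick, 18 mm tapering to 6 mm: too small for this job, leave alone. Origin: centre of its underside, +x to the thin end.
- head_near: Carved duck head standing on its neck, loose, 56 mm tall, about 90 mm long, near the end stop on the robot's side. Leave alone. Origin: centre of its underside.
- head_far: Another such carved duck head, at the right, far side. Leave alone. Origin: centre of its underside.
- tape_roll: Roll of masking tape lying flat, 82 mm outside, 48 mm high, beyond the open end of the fence. Leave alone. Origin: centre of its underside.
- tin: Tin with a red band, 102 mm across, 114 mm high, standing behind the fence. Leave alone. Origin: centre of its underside.
- sanding_block: Cork sanding block, 60 x 100 x 32 mm, at the right, on the robot's side. Leave alone. Origin: centre of its underside.
- rasp: Wood rasp with turned handle, about 315 mm long, at the right of the bench. Leave alone. Origin: about mid-length, at bench level; +x points to the tip.
There are look-alikes about, which are no part of the job. Leave any black or grey look-alike of the wedge alone.

How it is judged:
By the outcome, as a careful person would: the job done as asked, in the order asked, and still so for the second after the job is handed in, with the robot touching nothing.
It also fails if it takes over 72 s, if anything falls off the work surface, if the arm or the gripper's body presses on something with over 40 N, if the wrist force passes 120 N, or if a joint passes its speed limit or range.

## Working session

There is one attempt and no reset: what is moved stays moved. The work goes in short steps, Python scripts to look and compute and a tool call to move; the robot and the scene stay as the last step left them, time stands still between calls to the robot, and variables do not carry over. Pictures are saved under pics/ and viewed, about 8 in all and at most 12, crops included, and the job is handed in when it is done.

Besides the shell and the picture viewer there is one more tool, called after ">>>" by a JSON object that holds its "op" and its "data", one argument or row to a line. jog_arm: Moves the arm, as the interface text tells. Its arguments: {"type":"object","properties":{"motion":{"type":"array","items":{"type":"object","properties":{"tx":{"type":"number"},"ty":{"type":"number"},"tz":{"type":"number"},"ax":{"type":"number"},"ay":{"type":"number"},"az":{"type":"number"}}}},"grip":{"type":"number"},"grip_force":{"type":"number"}},"required":["motion"]}

```bash
mkdir -p pics; ls; cat > h.py <<'E'
import numpy as np,cv2
from station import robot
def cam(n,f=None):
    c=robot.read_camera(n)
    if f: cv2.imwrite('pics/'+f,c['img'])
    return c
def pix2plane(c,uv,z,R=None,t=None):
    R=c['R'] if R is None else R; t=c['t'] if t is None else t
    R=np.array(R);t=np.array(t)
    out=[]
    K=np.array(c['mtx']);k=c['k1']
    for p in np.atleast_2d(uv):
        d=np.array([(p[0]-K[0,2])/K[0,0],(p[1]-K[1,2])/K[1,1]]);s=d.copy()
        for _ in range(20): s=d/(1+k*(s@s))
        r=R.T@np.array([s[0],s[1],1]); o=-R.T@t
        out.append(o+r*(z-o[2])/r[2])
    return np.array(out)
def proj(c,X):
    K=np.array(c['mtx']);P=np.atleast_2d(X)@np.array(c['R']).T+np.array(c['t'])
    s=P[:,:2]/P[:,2:];s=s*(1+c['k1']*(s**2).sum(1,keepdims=True))
    return s@K[:2,:2].T+K[:2,2]
E
python3 - <<'E'
from h import *
a=cam('scene','s0.png');b=cam('top','t0.png')
for n,c in(('s',a),('t',b)):
    cv2.imwrite(f'pics/{n}0b.png',cv2.resize(c['img'],(800,600),interpolation=cv2.INTER_CUBIC))
    print(c['mtx'],c['k1'],-np.array(c['R']).T@c['t'],np.array(c['R']))
print(robot.state())
E
```

```text
pics
[[431.04614332   0.         257.50293424]
 [  0.         431.04614332 194.33718066]
 [  0.           0.           1.        ]] -0.02083181551355048 [1.10998357 0.82304131 0.91183146] [[-0.86370109  0.50382314  0.0135156 ]
 [ 0.30365341  0.54158003 -0.78389137]
 [-0.40226239 -0.67294377 -0.62075088]]
[[489.75114418   0.         245.26200156]
 [  0.         489.75114418 196.11669656]
 [  0.           0.           1.        ]] -0.10209899505471823 [ 0.3022221  -0.12278152  1.68494376] [[ 0.02832408 -0.99945212 -0.01712337]
 [-0.98795715 -0.02538332 -0.15263144]
 [ 0.15211317  0.0212403  -0.98813483]]
{'t': 0.1, 'qpos': array([ 6.07854281e+01,  1.26724369e+01,  8.75189825e+01,  1.33269251e-03,
        7.99101391e+01, -7.22348592e+00]), 'qvel': array([-0.01403722, -0.03221751, -0.12652368,  0.07881653, -0.00951234,
        0.12223486]), 'joint_torque': array([ 5.07445056e-04, -4.95946670e+01, -3.88518512e+01,  7.00278534e-02,
        5.15974173e-02, -3.43754073e-05]), 'tool_pos': array([0.23374565, 0.57904364, 0.22153022]), 'tcp_rot': array([-1.79899412e+02, -1.40712052e-02,  1.58008667e+02]), 'contact_force': array([-0.04880308,  0.21572257, -0.00351749]), 'moment': array([-0.06745136, -0.02290383, -0.00406412]), 'opening': 0.08746085809517715}
```

View pics/t0b.png

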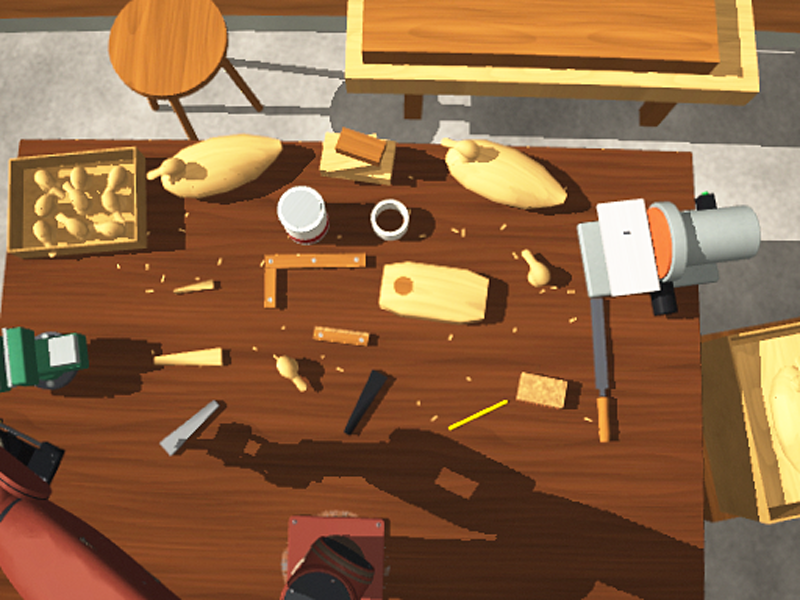

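View pics/s0b.png

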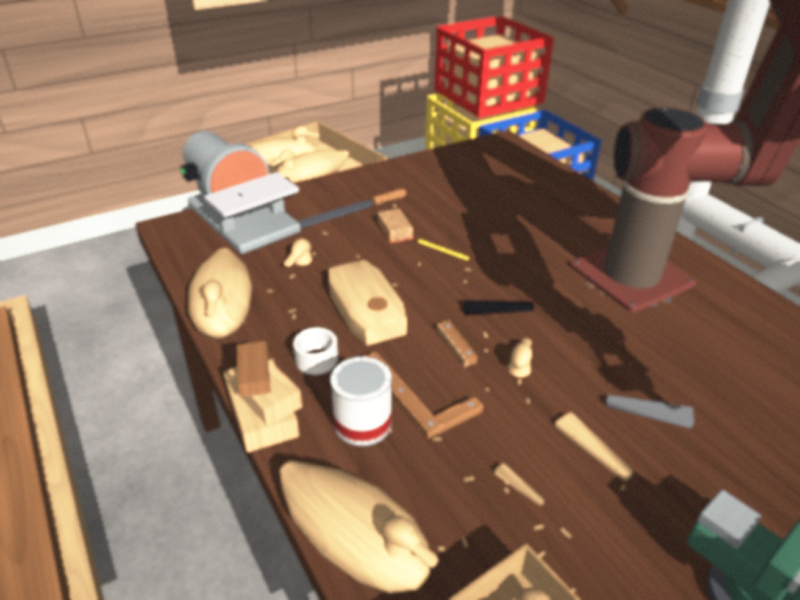

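Top view (800×600 px):
- **Fence:** corner at (277,268).
- **Decoy:** at (435,292), with the breast seat at (403,286).
- **Cleat:** at (341,336).
- **Wedge candidates:** pale large (190,357), pale small (195,287), black (368,402) and grey (190,427). The pale 67 px ≈ 150 mm one fits. Black and grey are excluded, and the small one is 90 mm.

I'll confirm in an enlarged crop.

```bash
python3 - <<'E'
from h import *
im=cv2.imread('pics/t0.png')
cv2.imwrite('pics/c1.png',cv2.resize(im[150:250,90:325],None,fx=3.4,fy=3.4,interpolation=cv2.INTER_CUBIC))
im=cv2.imread('pics/s0.png')
cv2.imwrite('pics/c2.png',cv2.resize(im[160:320,200:420],None,fx=3.6,fy=3.6,interpolation=cv2.INTER_CUBIC))
E
```

```text
(no output)
```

View pics/c1.png

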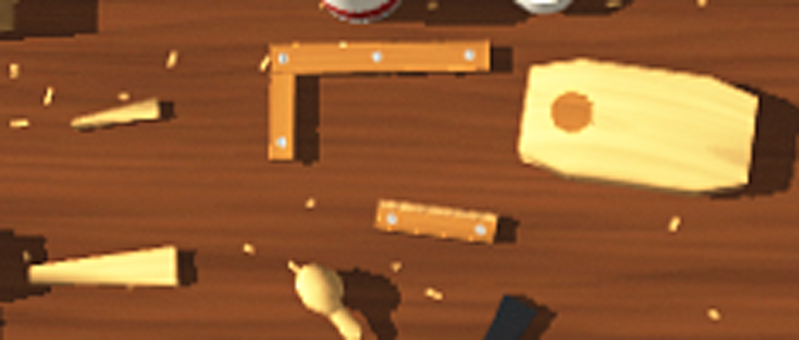

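View pics/c2.png

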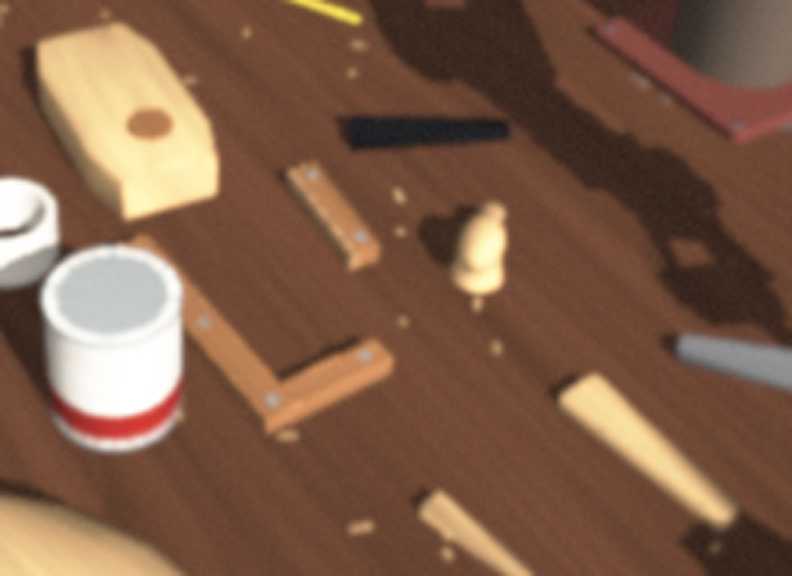

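```bash
cat >> h.py <<'E'
def tri(c1,p1,c2,p2):
    a0,a1=pix2plane(c1,p1,0)[0],pix2plane(c1,p1,.1)[0];b0,b1=pix2plane(c2,p2,0)[0],pix2plane(c2,p2,.1)[0]
    A=np.c_[a1-a0,-(b1-b0)];s,*_=np.linalg.lstsq(A,b0-a0,rcond=None)
    pa,pb=a0+s[0]*(a1-a0),b0+s[1]*(b1-b0);return (pa+pb)/2,np.linalg.norm(pa-pb)
E
python3 - <<'E'
from h import *
np.set_printoptions(precision=4,suppress=True)
t=cam('top');s=cam('scene')
T=lambda x,y:(90+(x+.5)/3.4-.5,150+(y+.5)/3.4-.5)
S=lambda x,y:(200+(x+.5)/3.6-.5,160+(y+.5)/3.6-.5)
for n,z,p in [('in corner',.018,(295,72)),('fence end',.018,(490,72)),('stop end',.018,(294,160)),('cleat in L',.018,(377,201)),('cleat in R',.018,(497,214)),
 ('br up',.038,(531,66)),('br lo',.038,(520,160)),('tail up',.038,(757,97)),('tail lo',.038,(746,187)),('tail lo',0,(744,189)),('w thick up',.015,(177,247)),('w thick lo',.015,(178,285)),('thin up',.015,(31,265)),('thin lo',.015,(31,283)),('head',0.02,(320,290)),('head tip',0.03,(355,338)),('headbeak',0.05,(291,263))]:
    print(n,pix2plane(t,T(*p),z)[0])
for n,a,b in [('w thick R/up',(177,247),(561,398)),('w thick lo',(178,285),(597,376)),('fence outer corner',(270,45),(268,418)),('tail lo/up',(531,66),(124,180)),('br lo',(520,160),(216,160)),('cleat R in',(497,214),(289,172)),('stop end',(294,160),(382,340))]:
    print(n,tri(t,T(*a),s,S(*b)))
E
```

```text
in corner [0.6419 0.1557 0.018 ]
fence end [ 0.6467 -0.0445  0.018 ]
stop end [0.5506 0.1521 0.018 ]
cleat in L [0.5109 0.0656 0.018 ]
cleat in R [ 0.5009 -0.0562  0.018 ]
br up [ 0.6498 -0.0866  0.038 ]
br lo [ 0.5535 -0.0783  0.038 ]
tail up [ 0.6237 -0.3149  0.038 ]
tail lo [ 0.532  -0.3046  0.038 ]
tail lo [ 0.5352 -0.3068  0.    ]
w thick up [0.4587 0.2679 0.015 ]
w thick lo [0.4202 0.2647 0.015 ]
thin up [0.4358 0.418  0.015 ]
thin lo [0.4175 0.4167 0.015 ]
head [0.4191 0.1191 0.02  ]
head tip [0.3717 0.0806 0.03  ]
headbeak [0.4428 0.1448 0.05  ]
w thick R/up (array([0.4589, 0.2698, 0.0088]), np.float64(0.0011892918677868345))
w thick lo (array([0.42  , 0.2665, 0.0095]), np.float64(0.0016294868081317027))
fence outer corner (array([0.67  , 0.1827, 0.0186]), np.float64(0.0011441948975695893))
tail lo/up (array([ 0.649 , -0.0871,  0.0438]), np.float64(0.0010655151464918453))
br lo (array([ 0.5572, -0.0803,  0.0331]), np.float64(0.007281746665519425))
cleat R in (array([ 0.5006, -0.0556,  0.015 ]), np.float64(0.0017397086711467072))
stop end (array([0.5491, 0.1543, 0.015 ]), np.float64(0.005225403633081916))
```

The crop confirms the large pale wedge: thick end (0.44,0.266), thin end (0.427,0.417), 37 mm wide by 150 mm long. The fence corner is at (0.642,0.156) with yaw ≈1.6°. The decoy is at (0.590,-0.196), heading 84°. I'll move behind the tail with the fingers part-open, for a stable two-finger push.

>>> {"op": "jog_arm", "data": {
  "motion": [
    {"tx": 0.37, "ty": -1, "az": -0.011},
    {"tx": 0.37, "ty": -1, "az": -0.011},
    {"tx": 0.37, "ty": -1, "az": -0.011},
    {"tx": 0.37, "ty": -1, "az": -0.011},
    {"tx": 0.37, "ty": -1, "az": -0.011},
    {"tx": 0.37, "ty": -1, "az": -0.011},
    {"tx": 0.37, "ty": -1, "az": -0.011},
    {"tx": 0.37, "ty": -1, "az": -0.011},
    {"tx": 0.37, "ty": -1, "az": -0.011},
    {"tx": 0.37, "ty": -1, "az": -0.011}
  ],
  "grip": -0.15
}}

```text
$.motion[0]: bad value
```

>>> {"op": "jog_arm", "data": {
  "motion": [
    {"tx": 0.37, "ty": -1, "az": -0.011},
    {"tx": 0.37, "ty": -1, "az": -0.011},
    {"tx": 0.37, "ty": -1, "az": -0.011},
    {"tx": 0.37, "ty": -1, "az": -0.011},
    {"tx": 0.37, "ty": -1, "az": -0.011},
    {"tx": 0.37, "ty": -1, "az": -0.011},
    {"tx": 0.37, "ty": -1, "az": -0.011},
    {"tx": 0.37, "ty": -1, "az": -0.011},
    {"tx": 0.37, "ty": -1, "az": -0.011},
    {"tx": 0.37, "ty": -1, "az": -0.011}
  ]
}}

```text
$.motion[0]: bad value
```

>>> {"op": "jog_arm", "data": {
  "motion": [
    {"tx": 0.37, "ty": -1, "az": -0.011},
    {"tx": 0.37, "ty": -1, "az": -0.011},
    {"tx": 0.37, "ty": -1, "az": -0.011},
    {"tx": 0.37, "ty": -1, "az": -0.011},
    {"tx": 0.37, "ty": -1, "az": -0.011},
    {"tx": 0.37, "ty": -1, "az": -0.011},
    {"tx": 0.37, "ty": -1, "az": -0.011},
    {"tx": 0.37, "ty": -1, "az": -0.011},
    {"tx": 0.37, "ty": -1, "az": -0.011},
    {"tx": 0.37, "ty": -1, "az": -0.011}
  ]
}}

```text
$.motion[0]: bad value
```

>>> {"op": "jog_arm", "data": {
  "motion": [
    {"tx": 0.37, "ty": -1, "az": -0.011},
    {"tx": 0.37, "ty": -1, "az": -0.011},
    {"tx": 0.37, "ty": -1, "az": -0.011},
    {"tx": 0.37, "ty": -1, "az": -0.011},
    {"tx": 0.37, "ty": -1, "az": -0.011},
    {"tx": 0.37, "ty": -1, "az": -0.011},
    {"tx": 0.37, "ty": -0.9, "az": -0.011},
    {"az": 0}
  ]
}}

```text
$.motion[0]: bad value
```

>>> {"op": "jog_arm", "data": {
  "motion": [
    {"tx": 0.37, "ty": -0.99, "tz": 0, "ax": 0, "ay": 0, "az": -0.011}
  ],
  "grip": -0.15
}}

```text
t: 0.32
tool_pos: [0.2427, 0.5552, 0.222]
tcp_rot: [-180.0, -0.0, 156.1]
contact_force: [1.1, -0.4, 0.5]
opening: 0.0825
```

>>> {"op": "jog_arm", "data": {
  "motion": [
    {"tx": 0.37, "ty": -1, "tz": 0, "ax": 0, "ay": 0, "az": -0.011},
    {"tx": 0.37, "ty": -1, "tz": 0, "ax": 0, "ay": 0, "az": -0.011},
    {"tx": 0.37, "ty": -1, "tz": 0, "ax": 0, "ay": 0, "az": -0.011},
    {"tx": 0.37, "ty": -1, "tz": 0, "ax": 0, "ay": 0, "az": -0.011},
    {"tx": 0.37, "ty": -1, "tz": 0, "ax": 0, "ay": 0, "az": -0.011},
    {"tx": 0.37, "ty": -1, "tz": 0, "ax": 0, "ay": 0, "az": -0.011},
    {"tx": 0.37, "ty": -1, "tz": 0, "ax": 0, "ay": 0, "az": -0.011},
    {"tx": 0.37, "ty": -1, "tz": 0, "ax": 0, "ay": 0, "az": -0.011},
    {"tx": 0.37, "ty": -1, "tz": 0, "ax": 0, "ay": 0, "az": -0.011},
    {"tx": 0.37, "ty": -1, "tz": 0, "ax": 0, "ay": 0, "az": -0.011}
  ]
}}

```text
t: 1.58
tool_pos: [0.3359, 0.3039, 0.2224]
tcp_rot: [-180.0, 0.0, 136.2]
contact_force: [0.7, -0.8, -1.1]
opening: 0.0504
```

>>> {"op": "jog_arm", "data": {
  "motion": [
    {"tx": 0.37, "ty": -1, "tz": 0, "ax": 0, "ay": 0, "az": -0.011},
    {"tx": 0.37, "ty": -1, "tz": 0, "ax": 0, "ay": 0, "az": -0.011},
    {"tx": 0.37, "ty": -1, "tz": 0, "ax": 0, "ay": 0, "az": -0.011},
    {"tx": 0.37, "ty": -1, "tz": 0, "ax": 0, "ay": 0, "az": -0.011},
    {"tx": 0.37, "ty": -1, "tz": 0, "ax": 0, "ay": 0, "az": -0.011},
    {"tx": 0.37, "ty": -1, "tz": 0, "ax": 0, "ay": 0, "az": -0.011},
    {"tx": 0.37, "ty": -1, "tz": 0, "ax": 0, "ay": 0, "az": -0.011},
    {"tx": 0.37, "ty": -1, "tz": 0, "ax": 0, "ay": 0, "az": -0.011},
    {"tx": 0.37, "ty": -1, "tz": 0, "ax": 0, "ay": 0, "az": -0.011},
    {"tx": 0.37, "ty": -1, "tz": 0, "ax": 0, "ay": 0, "az": -0.011}
  ]
}}

```text
t: 2.82
tool_pos: [0.4284, 0.0539, 0.2225]
tcp_rot: [180.0, 0.0, 116.4]
contact_force: [0.2, -0.1, 0.1]
opening: 0.0505
```

>>> {"op": "jog_arm", "data": {
  "motion": [
    {"tx": 0.37, "ty": -1, "tz": 0, "ax": 0, "ay": 0, "az": -0.011},
    {"tx": 0.37, "ty": -1, "tz": 0, "ax": 0, "ay": 0, "az": -0.011},
    {"tx": 0.37, "ty": -1, "tz": 0, "ax": 0, "ay": 0, "az": -0.011},
    {"tx": 0.37, "ty": -1, "tz": 0, "ax": 0, "ay": 0, "az": -0.011},
    {"tx": 0.37, "ty": -1, "tz": 0, "ax": 0, "ay": 0, "az": -0.011},
    {"tx": 0.37, "ty": -1, "tz": 0, "ax": 0, "ay": 0, "az": -0.011},
    {"tx": 0.37, "ty": -1, "tz": 0, "ax": 0, "ay": 0, "az": -0.011},
    {"tx": 0.37, "ty": -1, "tz": 0, "ax": 0, "ay": 0, "az": -0.011},
    {"tx": 0.37, "ty": -1, "tz": 0, "ax": 0, "ay": 0, "az": -0.011},
    {"tx": 0.37, "ty": -1, "tz": 0, "ax": 0, "ay": 0, "az": -0.011}
  ]
}}

```text
t: 4.08
tool_pos: [0.5209, -0.196, 0.2224]
tcp_rot: [-180.0, -0.0, 96.6]
contact_force: [0.2, 0.4, 0.9]
opening: 0.0496
```

>>> {"op": "jog_arm", "data": {
  "motion": [
    {"tx": 0.37, "ty": -1, "tz": 0, "ax": 0, "ay": 0, "az": -0.011},
    {"tx": 0.37, "ty": -1, "tz": 0, "ax": 0, "ay": 0, "az": -0.011},
    {"tx": 0.37, "ty": -1, "tz": 0, "ax": 0, "ay": 0, "az": -0.011},
    {"tx": 0.37, "ty": -1, "tz": 0, "ax": 0, "ay": 0, "az": -0.011},
    {"tx": 0.37, "ty": -1, "tz": 0, "ax": 0, "ay": 0, "az": -0.011},
    {"tx": 0.37, "ty": -1, "tz": 0, "ax": 0, "ay": 0, "az": -0.011},
    {"tx": 0, "ty": 0, "tz": 0, "ax": 0, "ay": 0, "az": 0}
  ]
}}

```text
t: 4.95
tool_pos: [0.5761, -0.3465, 0.2218]
tcp_rot: [-180.0, -0.0, 84.7]
contact_force: [-1.0, -0.4, -0.5]
opening: 0.05
```

```bash
cat >> h.py <<'E'
from scipy.spatial.transform import Rotation as Ro
def wrist(f=None,sc=1.5):
    s=robot.state();c=robot.read_camera('wrist')
    W=np.eye(4);W[:3,:3]=Ro.from_euler('xyz',s['tcp_rot'],degrees=True).as_matrix();W[:3,3]=s['tool_pos']
    M=np.linalg.inv(W@np.array(c['hand_eye']));c['R'],c['t']=M[:3,:3],M[:3,3]
    if f: cv2.imwrite('pics/'+f,cv2.resize(c['img'],None,fx=sc,fy=sc,interpolation=cv2.INTER_CUBIC))
    return c
E
python3 - <<'E'
from h import *
c=wrist('w1.png');print(robot.state()['tool_pos'],robot.state()['qpos'])
for z in(0,.038): print(proj(c,[[.6237,-.3149,z],[.532,-.3046,z]])*1.5)
np.savez('pics/w1.npz',mtx=c['mtx'],k1=c['k1'],R=c['R'],t=c['t'])
E
```

```text
[ 0.57594641 -0.34536671  0.22179912] [-3.76769587e+01  1.90315605e+01  7.97864145e+01  1.29143712e-02
  8.12617408e+01 -3.24063450e+01]
[[428.02798692 208.70467811]
 [322.27005708 206.83549633]]
[[433.29293666 214.30395592]
 [316.33615137 212.24128845]]
```

View pics/w1.png

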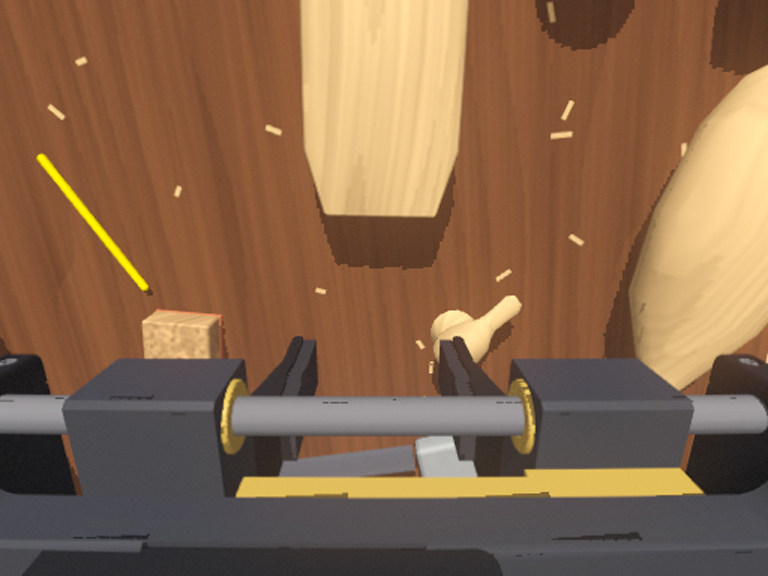

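Wrist view: the tail edge runs (326,215)–(436,216), parallel to the tool and within about 4 mm of the top-view estimate. The far head at (460,330) appears near the right finger, so I'll compute the clearance.

```bash
python3 - <<'E'
from h import *
np.set_printoptions(precision=4,suppress=True)
z=np.load('pics/w1.npz');c={k:z[k] for k in z}
U=lambda *p:np.array(p)/1.5
print(pix2plane(c,[U(326,215),U(436,216)],.038))
for h in(.03,.05): print(h,pix2plane(c,[U(432,330),U(518,300),U(452,312),U(497,330)],h))
print(proj(c,[[.576+.03,-.345,.0],[.576+.03,-.345,.05],[.576+.03,-.345,.222]])*1.5)
print(-c['R'].T@c['t'])
E
```

```text
[[ 0.5393 -0.3075  0.038 ]
 [ 0.6258 -0.3164  0.038 ]]
0.03 [[ 0.6177 -0.4164  0.03  ]
 [ 0.6928 -0.3957  0.03  ]
 [ 0.6359 -0.4013  0.03  ]
 [ 0.6744 -0.4218  0.03  ]]
0.05 [[ 0.6159 -0.4079  0.05  ]
 [ 0.6867 -0.3884  0.05  ]
 [ 0.633  -0.3937  0.05  ]
 [ 0.6693 -0.413   0.05  ]]
[[410.3096 244.4155]
 [414.799  256.8484]
 [448.7203 350.9679]]
[ 0.5846 -0.2668  0.3837]
```

>>> {"op": "jog_arm", "data": {
  "motion": [
    {"tx": 0.12, "ty": 0, "tz": -1, "ax": 0, "ay": 0, "az": -0.004},
    {"tx": 0, "ty": 0, "tz": -1, "ax": 0, "ay": 0, "az": 0},
    {"tx": 0, "ty": 0, "tz": -1, "ax": 0, "ay": 0, "az": 0},
    {"tx": 0, "ty": 0, "tz": -1, "ax": 0, "ay": 0, "az": 0},
    {"tx": 0, "ty": 0, "tz": -1, "ax": 0, "ay": 0, "az": 0},
    {"tx": 0, "ty": 0, "tz": -1, "ax": 0, "ay": 0, "az": 0},
    {"tx": 0, "ty": 0, "tz": -1, "ax": 0, "ay": 0, "az": 0},
    {"tx": 0, "ty": 0, "tz": -0.8, "ax": 0, "ay": 0, "az": 0},
    {"tx": 0, "ty": 0, "tz": -0.5, "ax": 0, "ay": 0, "az": 0},
    {"tx": 0, "ty": 0, "tz": 0, "ax": 0, "ay": 0, "az": 0}
  ]
}}

```text
t: 6.25
tool_pos: [0.5786, -0.3445, 0.014]
tcp_rot: [-179.9, -0.1, 84.0]
contact_force: [-0.2, -0.1, 0.9]
opening: 0.05
```

>>> {"op": "jog_arm", "data": {
  "motion": [
    {"tx": 0.05, "ty": 0.3, "tz": 0, "ax": 0, "ay": 0, "az": 0},
    {"tx": 0.05, "ty": 0.3, "tz": 0, "ax": 0, "ay": 0, "az": 0},
    {"tx": 0, "ty": 0.3, "tz": 0, "ax": 0, "ay": 0, "az": 0},
    {"tx": 0, "ty": 0.3, "tz": 0, "ax": 0, "ay": 0, "az": 0}
  ]
}}

```text
t: 6.75
tool_pos: [0.5824, -0.3154, 0.0158]
tcp_rot: [179.9, 0.1, 84.0]
contact_force: [0.2, -3.2, 1.2]
opening: 0.05
```

>>> {"op": "jog_arm", "data": {
  "motion": [
    {"tx": 0, "ty": 0.25, "tz": 0, "ax": 0, "ay": 0, "az": 0.005},
    {"tx": 0, "ty": 0.25, "tz": 0, "ax": 0, "ay": 0, "az": 0.005},
    {"tx": 0, "ty": 0.25, "tz": 0, "ax": 0, "ay": 0, "az": 0.005},
    {"tx": 0, "ty": 0.25, "tz": 0, "ax": 0, "ay": 0, "az": 0.005},
    {"tx": 0, "ty": 0.25, "tz": 0, "ax": 0, "ay": 0, "az": 0.005},
    {"tx": 0, "ty": 0.25, "tz": 0, "ax": 0, "ay": 0, "az": 0.005},
    {"tx": 0, "ty": 0.25, "tz": 0, "ax": 0, "ay": 0, "az": 0.005},
    {"tx": 0, "ty": 0.25, "tz": 0, "ax": 0, "ay": 0, "az": 0.005},
    {"tx": 0, "ty": 0.25, "tz": 0, "ax": 0, "ay": 0, "az": 0.002},
    {"tx": 0, "ty": 0.25, "tz": 0, "ax": 0, "ay": 0, "az": 0}
  ]
}}

```text
t: 8.0
tool_pos: [0.5818, -0.2523, 0.015]
tcp_rot: [-180.0, -0.0, 91.6]
contact_force: [0.5, -1.9, 1.5]
opening: 0.05
```

```bash
python3 - <<'E'
from h import *
print(robot.state()['tool_pos'])
c=cam('top');im=c['img']
cv2.imwrite('pics/c3.png',cv2.resize(im[150:230,160:325],None,fx=4.6,fy=4.6,interpolation=cv2.INTER_CUBIC))
E
```

```text
[ 0.5817561  -0.25229586  0.01502205]
```

View pics/c3.png

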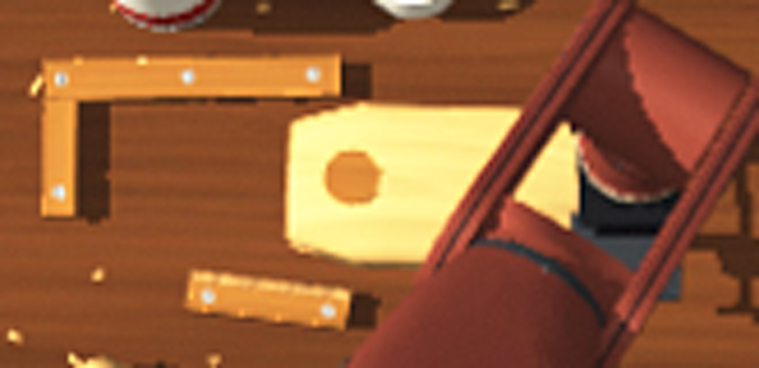

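The breast is about 160 mm from the end stop. The body is now parallel to the fence, just off its face. Pushing on.

>>> {"op": "jog_arm", "data": {
  "motion": [
    {"tx": 0.01, "ty": 0.32, "tz": 0, "ax": 0, "ay": 0, "az": 0},
    {"tx": 0.01, "ty": 0.32, "tz": 0, "ax": 0, "ay": 0, "az": 0},
    {"tx": 0.01, "ty": 0.32, "tz": 0, "ax": 0, "ay": 0, "az": 0},
    {"tx": 0.01, "ty": 0.32, "tz": 0, "ax": 0, "ay": 0, "az": 0},
    {"tx": 0.01, "ty": 0.32, "tz": 0, "ax": 0, "ay": 0, "az": 0},
    {"tx": 0.01, "ty": 0.32, "tz": 0, "ax": 0, "ay": 0, "az": 0},
    {"tx": 0.01, "ty": 0.32, "tz": 0, "ax": 0, "ay": 0, "az": 0},
    {"tx": 0.01, "ty": 0.32, "tz": 0, "ax": 0, "ay": 0, "az": 0},
    {"tx": 0.01, "ty": 0.32, "tz": 0, "ax": 0, "ay": 0, "az": 0},
    {"tx": 0.01, "ty": 0.32, "tz": 0, "ax": 0, "ay": 0, "az": 0}
  ]
}}

```text
t: 9.3
tool_pos: [0.5843, -0.1722, 0.015]
tcp_rot: [-180.0, 0.0, 91.6]
contact_force: [-0.2, -1.6, -0.9]
opening: 0.0498
```

>>> {"op": "jog_arm", "data": {
  "motion": [
    {"tx": 0.01, "ty": 0.32, "tz": 0, "ax": 0, "ay": 0, "az": 0},
    {"tx": 0.01, "ty": 0.32, "tz": 0, "ax": 0, "ay": 0, "az": 0},
    {"tx": 0.01, "ty": 0.32, "tz": 0, "ax": 0, "ay": 0, "az": 0},
    {"tx": 0.01, "ty": 0.32, "tz": 0, "ax": 0, "ay": 0, "az": 0},
    {"tx": 0.01, "ty": 0.32, "tz": 0, "ax": 0, "ay": 0, "az": 0},
    {"tx": 0.01, "ty": 0.32, "tz": 0, "ax": 0, "ay": 0, "az": 0},
    {"tx": 0.01, "ty": 0.25, "tz": 0, "ax": 0, "ay": 0, "az": 0},
    {"tx": 0.01, "ty": 0.2, "tz": 0, "ax": 0, "ay": 0, "az": 0}
  ]
}}

```text
t: 10.3
tool_pos: [0.5863, -0.1131, 0.0151]
tcp_rot: [-180.0, 0.0, 91.6]
contact_force: [0.5, -2.6, -1.2]
opening: 0.0504
```

>>> {"op": "jog_arm", "data": {
  "motion": [
    {"tx": 0.01, "ty": 0.2, "tz": 0, "ax": 0, "ay": 0, "az": 0},
    {"tx": 0.01, "ty": 0.2, "tz": 0, "ax": 0, "ay": 0, "az": 0},
    {"tx": 0.01, "ty": 0.2, "tz": 0, "ax": 0, "ay": 0, "az": 0},
    {"tx": 0, "ty": 0.15, "tz": 0, "ax": 0, "ay": 0, "az": 0},
    {"tx": 0, "ty": 0.1, "tz": 0, "ax": 0, "ay": 0, "az": 0}
  ]
}}

```text
t: 10.92
tool_pos: [0.587, -0.092, 0.015]
tcp_rot: [180.0, 0.0, 91.6]
contact_force: [-0.4, -1.7, -1.1]
opening: 0.0502
```

>>> {"op": "jog_arm", "data": {
  "motion": [
    {"tx": 0, "ty": 0.04, "tz": 0, "ax": 0, "ay": 0, "az": 0},
    {"tx": 0, "ty": 0.04, "tz": 0, "ax": 0, "ay": 0, "az": 0}
  ]
}}

```text
t: 11.18
tool_pos: [0.587, -0.0903, 0.015]
tcp_rot: [180.0, 0.0, 91.6]
contact_force: [0.3, -1.9, -0.6]
opening: 0.0497
```

>>> {"op": "jog_arm", "data": {
  "motion": [
    {"tx": 0, "ty": 0.04, "tz": 0, "ax": 0, "ay": 0, "az": 0},
    {"tx": 0, "ty": 0.04, "tz": 0, "ax": 0, "ay": 0, "az": 0}
  ]
}}

```text
t: 11.42
tool_pos: [0.5871, -0.0884, 0.0151]
tcp_rot: [180.0, 0.0, 91.6]
contact_force: [0.4, -4.5, -2.0]
opening: 0.05
```

>>> {"op": "jog_arm", "data": {
  "motion": [
    {"tx": 0, "ty": 0.03, "tz": 0, "ax": 0, "ay": 0, "az": 0},
    {"tx": 0, "ty": 0.03, "tz": 0, "ax": 0, "ay": 0, "az": 0}
  ]
}}

```text
t: 11.68
tool_pos: [0.5875, -0.0883, 0.0153]
tcp_rot: [179.9, 0.2, 91.6]
contact_force: [0.9, -8.5, -1.1]
opening: 0.0501
```

>>> {"op": "jog_arm", "data": {
  "motion": [
    {"tx": 0, "ty": 0.03, "tz": 0, "ax": 0, "ay": 0, "az": 0},
    {"tx": 0, "ty": 0, "tz": 0, "ax": 0, "ay": 0, "az": 0}
  ]
}}

```text
t: 11.92
tool_pos: [0.5877, -0.0883, 0.0155]
tcp_rot: [179.9, 0.2, 91.6]
contact_force: [0.5, -9.7, -1.2]
opening: 0.0499
```

The end stop is reached: force climbs while the position holds. Next, a side push at mid-body with the fingers shut, above cleat height, to seat it on the long fence.

>>> {"op": "jog_arm", "data": {
  "motion": [
    {"tx": 0, "ty": -0.5, "tz": 0, "ax": 0, "ay": 0, "az": 0},
    {"tx": 0, "ty": -0.5, "tz": 0.5, "ax": 0, "ay": 0, "az": 0},
    {"tx": 0, "ty": 0, "tz": 1, "ax": 0, "ay": 0, "az": 0},
    {"tx": 0, "ty": 0, "tz": 1, "ax": 0, "ay": 0, "az": 0},
    {"tx": -0.4, "ty": 0, "tz": 1, "ax": 0, "ay": 0, "az": 0},
    {"tx": -0.8, "ty": 1, "tz": 0.5, "ax": 0, "ay": 0, "az": 0},
    {"tx": -0.8, "ty": 1, "tz": 0, "ax": 0, "ay": 0, "az": 0},
    {"tx": -0.8, "ty": 1, "tz": 0, "ax": 0, "ay": 0, "az": 0},
    {"tx": -0.8, "ty": 1, "tz": 0, "ax": 0, "ay": 0, "az": 0},
    {"tx": -0.4, "ty": 1, "tz": 0, "ax": 0, "ay": 0, "az": 0}
  ],
  "grip": 1
}}

```text
t: 13.18
tool_pos: [0.4864, 0.0146, 0.116]
tcp_rot: [180.0, -0.0, 91.6]
contact_force: [0.4, 0.7, 0.4]
opening: 0.0007
```

>>> {"op": "jog_arm", "data": {
  "motion": [
    {"tx": 0, "ty": 0.9, "tz": 0, "ax": 0, "ay": 0, "az": 0},
    {"tx": 0, "ty": 0, "tz": -1, "ax": 0, "ay": 0, "az": 0},
    {"tx": 0, "ty": 0, "tz": -1, "ax": 0, "ay": 0, "az": 0},
    {"tx": 0, "ty": 0, "tz": -1, "ax": 0, "ay": 0, "az": 0},
    {"tx": 0, "ty": 0, "tz": -0.5, "ax": 0, "ay": 0, "az": 0},
    {"tx": 0, "ty": 0, "tz": 0, "ax": 0, "ay": 0, "az": 0}
  ]
}}

```text
t: 13.92
tool_pos: [0.4866, 0.0364, 0.0273]
tcp_rot: [-179.9, -0.0, 91.6]
contact_force: [0.9, -1.1, -0.7]
opening: 0.0003
```

>>> {"op": "jog_arm", "data": {
  "motion": [
    {"tx": 0.3, "ty": 0, "tz": 0, "ax": 0, "ay": 0, "az": 0},
    {"tx": 0.2, "ty": 0, "tz": 0, "ax": 0, "ay": 0, "az": 0},
    {"tx": 0.2, "ty": 0, "tz": 0, "ax": 0, "ay": 0, "az": 0},
    {"tx": 0.1, "ty": 0, "tz": 0, "ax": 0, "ay": 0, "az": 0}
  ]
}}

```text
t: 14.42
tool_pos: [0.5077, 0.0365, 0.0279]
tcp_rot: [180.0, 0.0, 91.6]
contact_force: [0.0, -0.4, 0.5]
opening: 0.0005
```

>>> {"op": "jog_arm", "data": {
  "motion": [
    {"tx": 0.06, "ty": 0, "tz": 0, "ax": 0, "ay": 0, "az": 0},
    {"tx": 0.06, "ty": 0, "tz": 0, "ax": 0, "ay": 0, "az": 0}
  ]
}}

```text
t: 14.68
tool_pos: [0.51, 0.0365, 0.0275]
tcp_rot: [-180.0, 0.0, 91.6]
contact_force: [0.3, 0.1, 0.0]
opening: 0.0005
```

>>> {"op": "jog_arm", "data": {
  "motion": [
    {"tx": 0.05, "ty": 0, "tz": 0, "ax": 0, "ay": 0, "az": 0},
    {"tx": 0.05, "ty": 0, "tz": 0, "ax": 0, "ay": 0, "az": 0}
  ]
}}

```text
t: 14.92
tool_pos: [0.5126, 0.0366, 0.0275]
tcp_rot: [180.0, 0.0, 91.6]
contact_force: [0.6, 0.4, 0.5]
opening: 0.0003
```

>>> {"op": "jog_arm", "data": {
  "motion": [
    {"tx": 0.05, "ty": 0, "tz": 0, "ax": 0, "ay": 0, "az": 0},
    {"tx": 0.05, "ty": 0, "tz": 0, "ax": 0, "ay": 0, "az": 0}
  ]
}}

```text
t: 15.18
tool_pos: [0.5143, 0.0366, 0.0273]
tcp_rot: [-179.9, -0.0, 91.6]
contact_force: [-2.8, -0.3, 1.5]
opening: 0.0002
```

>>> {"op": "jog_arm", "data": {
  "motion": [
    {"tx": 0.05, "ty": 0, "tz": 0, "ax": 0, "ay": 0, "az": 0},
    {"tx": 0.05, "ty": 0, "tz": 0, "ax": 0, "ay": 0, "az": 0}
  ]
}}

```text
t: 15.42
tool_pos: [0.5173, 0.0366, 0.0273]
tcp_rot: [-180.0, -0.0, 91.6]
contact_force: [-1.4, 0.4, 0.1]
opening: 0.0005
```

>>> {"op": "jog_arm", "data": {
  "motion": [
    {"tx": 0.05, "ty": 0, "tz": 0, "ax": 0, "ay": 0, "az": 0},
    {"tx": 0.05, "ty": 0, "tz": 0, "ax": 0, "ay": 0, "az": 0}
  ]
}}

```text
t: 15.68
tool_pos: [0.52, 0.0365, 0.0274]
tcp_rot: [-180.0, 0.0, 91.6]
contact_force: [-2.0, 0.3, -0.6]
opening: 0.0004
```

>>> {"op": "jog_arm", "data": {
  "motion": [
    {"tx": 0.05, "ty": 0, "tz": 0, "ax": 0, "ay": 0, "az": 0},
    {"tx": 0.05, "ty": 0, "tz": 0, "ax": 0, "ay": 0, "az": 0}
  ]
}}

```text
t: 15.92
tool_pos: [0.5204, 0.0363, 0.027]
tcp_rot: [-179.7, 0.0, 91.6]
contact_force: [-9.2, -1.5, 4.5]
opening: 0.0001
```

>>> {"op": "jog_arm", "data": {
  "motion": [
    {"tx": 0.05, "ty": 0, "tz": 0, "ax": 0, "ay": 0, "az": 0},
    {"tx": 0.05, "ty": 0, "tz": 0, "ax": 0, "ay": 0, "az": 0}
  ]
}}

```text
t: 16.18
tool_pos: [0.5208, 0.0362, 0.0263]
tcp_rot: [-179.5, 0.0, 91.6]
contact_force: [-14.8, -3.3, 7.5]
opening: 0.0008
```

>>> {"op": "jog_arm", "data": {
  "motion": [
    {"tx": 0.04, "ty": 0, "tz": 0, "ax": 0, "ay": 0, "az": 0},
    {"tx": 0.04, "ty": 0, "tz": 0, "ax": 0, "ay": 0, "az": 0}
  ]
}}

```text
t: 16.42
tool_pos: [0.5209, 0.0365, 0.0257]
tcp_rot: [-179.2, -0.0, 91.6]
contact_force: [-19.7, -1.9, 10.3]
opening: 0.0007
```

Seated on the fence at 20 N. Re-tap the tail to make sure of the end stop.

>>> {"op": "jog_arm", "data": {
  "motion": [
    {"tx": -0.5, "ty": 0, "tz": 0, "ax": 0, "ay": 0, "az": 0},
    {"tx": -0.5, "ty": 0, "tz": 0.5, "ax": 0, "ay": 0, "az": 0},
    {"tx": 0, "ty": 0, "tz": 1, "ax": 0, "ay": 0, "az": 0},
    {"tx": 0, "ty": -0.4, "tz": 1, "ax": 0, "ay": 0, "az": 0},
    {"tx": 0.6, "ty": -1, "tz": 0.8, "ax": 0, "ay": 0, "az": 0},
    {"tx": 0.6, "ty": -1, "tz": 0, "ax": 0, "ay": 0, "az": 0},
    {"tx": 0.6, "ty": -1, "tz": 0, "ax": 0, "ay": 0, "az": 0},
    {"tx": 0.6, "ty": -1, "tz": 0, "ax": 0, "ay": 0, "az": 0},
    {"tx": 0.6, "ty": -1, "tz": 0, "ax": 0, "ay": 0, "az": 0},
    {"tx": 0.6, "ty": -1, "tz": 0, "ax": 0, "ay": 0, "az": 0}
  ],
  "grip": -0.15
}}

```text
t: 17.68
tool_pos: [0.5934, -0.1246, 0.1107]
tcp_rot: [179.8, 0.0, 91.6]
contact_force: [0.7, 0.1, 0.2]
opening: 0.0496
```

>>> {"op": "jog_arm", "data": {
  "motion": [
    {"tx": 0, "ty": 0, "tz": -1, "ax": 0, "ay": 0, "az": 0},
    {"tx": 0, "ty": 0, "tz": -1, "ax": 0, "ay": 0, "az": 0},
    {"tx": 0, "ty": 0, "tz": -1, "ax": 0, "ay": 0, "az": 0},
    {"tx": 0, "ty": 0, "tz": -0.7, "ax": 0, "ay": 0, "az": 0},
    {"tx": 0, "ty": 0, "tz": 0, "ax": 0, "ay": 0, "az": 0}
  ]
}}

```text
t: 18.3
tool_pos: [0.5912, -0.1231, 0.0163]
tcp_rot: [-179.9, -0.0, 91.6]
contact_force: [-0.4, 0.8, -0.2]
opening: 0.0499
```

>>> {"op": "jog_arm", "data": {
  "motion": [
    {"tx": 0, "ty": 0.4, "tz": 0, "ax": 0, "ay": 0, "az": 0},
    {"tx": 0, "ty": 0.4, "tz": 0, "ax": 0, "ay": 0, "az": 0},
    {"tx": 0, "ty": 0.3, "tz": 0, "ax": 0, "ay": 0, "az": 0},
    {"tx": 0, "ty": 0.1, "tz": 0, "ax": 0, "ay": 0, "az": 0},
    {"tx": 0, "ty": 0.06, "tz": 0, "ax": 0, "ay": 0, "az": 0}
  ]
}}

```text
t: 18.92
tool_pos: [0.5922, -0.0917, 0.0177]
tcp_rot: [180.0, 0.0, 91.6]
contact_force: [1.4, -0.1, 0.6]
opening: 0.05
```

>>> {"op": "jog_arm", "data": {
  "motion": [
    {"tx": 0, "ty": 0.06, "tz": 0, "ax": 0, "ay": 0, "az": 0},
    {"tx": 0, "ty": 0.06, "tz": 0, "ax": 0, "ay": 0, "az": 0}
  ]
}}

```text
t: 19.18
tool_pos: [0.592, -0.0892, 0.0175]
tcp_rot: [-180.0, 0.0, 91.6]
contact_force: [-0.7, -1.4, 0.1]
opening: 0.05
```

>>> {"op": "jog_arm", "data": {
  "motion": [
    {"tx": 0, "ty": 0.06, "tz": 0, "ax": 0, "ay": 0, "az": 0},
    {"tx": 0, "ty": 0.06, "tz": 0, "ax": 0, "ay": 0, "az": 0}
  ]
}}

```text
t: 19.42
tool_pos: [0.592, -0.0882, 0.0176]
tcp_rot: [-180.0, 0.2, 91.6]
contact_force: [-1.7, -11.9, -0.3]
opening: 0.0496
```

The end stop is confirmed at the same place (y = -0.0883). Going to the wedge.

>>> {"op": "jog_arm", "data": {
  "motion": [
    {"tx": 0, "ty": -0.5, "tz": 0, "ax": 0, "ay": 0, "az": 0},
    {"tx": 0, "ty": -0.5, "tz": 0.5, "ax": 0, "ay": 0, "az": 0},
    {"tx": 0, "ty": 0, "tz": 1, "ax": 0, "ay": 0, "az": 0},
    {"tx": -0.4, "ty": 0, "tz": 1, "ax": 0, "ay": 0, "az": 0},
    {"tx": -0.5, "ty": 0.5, "tz": 1, "ax": 0, "ay": 0, "az": 0},
    {"tx": -0.5, "ty": 1, "tz": 0.7, "ax": 0, "ay": 0, "az": 0},
    {"tx": -0.5, "ty": 1, "tz": 0.3, "ax": 0, "ay": 0, "az": 0},
    {"tx": -0.5, "ty": 1, "tz": 0.3, "ax": 0, "ay": 0, "az": 0},
    {"tx": -0.5, "ty": 1, "tz": 0.3, "ax": 0, "ay": 0, "az": 0},
    {"tx": -0.5, "ty": 1, "tz": 0, "ax": 0, "ay": 0, "az": 0}
  ],
  "grip": -0.4
}}

```text
t: 20.68
tool_pos: [0.5076, 0.0268, 0.147]
tcp_rot: [179.8, -0.0, 91.5]
contact_force: [1.0, 0.1, -0.2]
opening: 0.0612
```

>>> {"op": "jog_arm", "data": {
  "motion": [
    {"tx": -0.3, "ty": 1, "tz": 0, "ax": 0, "ay": 0, "az": 0.002},
    {"tx": -0.3, "ty": 1, "tz": 0, "ax": 0, "ay": 0, "az": 0.002},
    {"tx": -0.3, "ty": 1, "tz": 0, "ax": 0, "ay": 0, "az": 0.002},
    {"tx": -0.3, "ty": 1, "tz": 0, "ax": 0, "ay": 0, "az": 0.002},
    {"tx": -0.3, "ty": 1, "tz": 0, "ax": 0, "ay": 0, "az": 0.002},
    {"tx": -0.3, "ty": 1, "tz": 0, "ax": 0, "ay": 0, "az": 0.002},
    {"tx": -0.3, "ty": 1, "tz": 0, "ax": 0, "ay": 0, "az": 0.002},
    {"tx": -0.3, "ty": 1, "tz": 0, "ax": 0, "ay": 0, "az": 0.002},
    {"tx": -0.3, "ty": 1, "tz": 0, "ax": 0, "ay": 0, "az": 0.002},
    {"tx": 0, "ty": 0.6, "tz": 0, "ax": 0, "ay": 0, "az": 0}
  ]
}}

```text
t: 21.92
tool_pos: [0.4397, 0.2674, 0.146]
tcp_rot: [179.9, -0.0, 94.9]
contact_force: [-0.2, 0.7, 0.6]
opening: 0.0606
```

```bash
python3 - <<'E'
from h import *
c=wrist('w2.png');print(robot.state()['tool_pos'],robot.state()['tcp_rot'])
np.savez('pics/w2.npz',mtx=c['mtx'],k1=c['k1'],R=c['R'],t=c['t'])
print(proj(c,[[.4587,.2679,.015],[.4202,.2647,.015],[.4358,.418,.015],[.4175,.4167,.015]])*1.5)
# body/top view now unobstructed?
c=cam('top');cv2.imwrite('pics/c4.png',cv2.resize(c['img'][155:220,160:260],None,fx=7.5,fy=7.5,interpolation=cv2.INTER_CUBIC))
E
```

```text
[0.43996657 0.26854206 0.14600446] [ 1.79916345e+02 -9.55183217e-02  9.48613884e+01]
[[403.87627907 277.37654422]
 [348.49719017 277.33587585]
 [391.01580021  34.28842126]
 [360.47086107  33.86855087]]
```

View pics/w2.png

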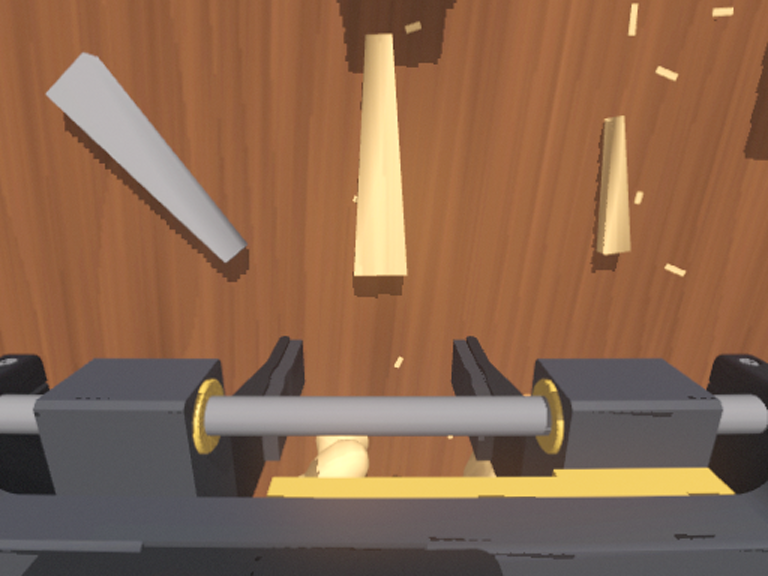

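View pics/c4.png

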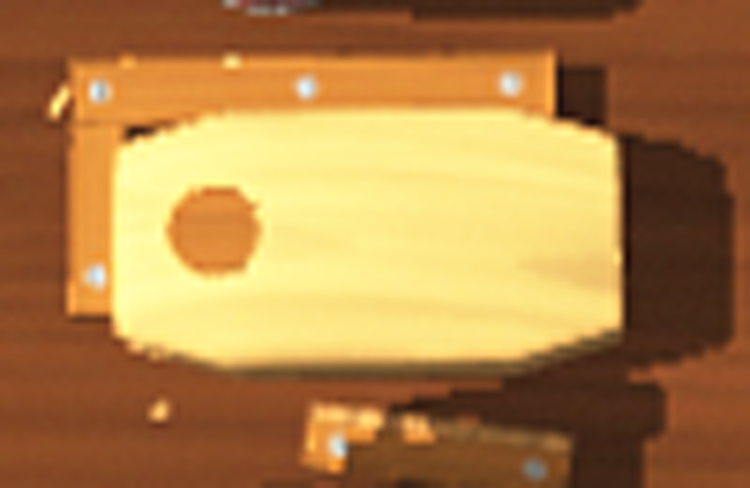

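The wedge's thick edge is at px (354–407, 276) and its thin end at (379,35), 2–3 mm to +x of the estimate. The body lies against the fence and end stop. Grasping 15 mm in from the thick end.

>>> {"op": "jog_arm", "data": {
  "motion": [
    {"tx": 0.05, "ty": 0.52, "tz": -1, "ax": 0, "ay": 0, "az": 0},
    {"tx": 0, "ty": 0, "tz": -1, "ax": 0, "ay": 0, "az": 0},
    {"tx": 0, "ty": 0, "tz": -1, "ax": 0, "ay": 0, "az": 0},
    {"tx": 0, "ty": 0, "tz": -1, "ax": 0, "ay": 0, "az": 0},
    {"tx": 0, "ty": 0, "tz": -1, "ax": 0, "ay": 0, "az": 0},
    {"tx": 0, "ty": 0, "tz": -0.4, "ax": 0, "ay": 0, "az": 0},
    {"tx": 0, "ty": 0, "tz": -0.2, "ax": 0, "ay": 0, "az": 0},
    {"tx": 0, "ty": 0, "tz": 0, "ax": 0, "ay": 0, "az": 0}
  ]
}}

```text
t: 23.02
tool_pos: [0.4413, 0.2795, 0.0055]
tcp_rot: [180.0, -0.0, 94.8]
contact_force: [-0.5, -0.9, 0.5]
opening: 0.0605
```

>>> {"op": "jog_arm", "data": {
  "motion": [
    {"tx": 0, "ty": 0, "tz": 0, "ax": 0, "ay": 0, "az": 0},
    {"tx": 0, "ty": 0, "tz": 0, "ax": 0, "ay": 0, "az": 0},
    {"tx": 0, "ty": 0, "tz": 0, "ax": 0, "ay": 0, "az": 0},
    {"tx": 0, "ty": 0, "tz": 0, "ax": 0, "ay": 0, "az": 0},
    {"tx": 0, "ty": 0, "tz": 0, "ax": 0, "ay": 0, "az": 0}
  ],
  "grip": 1,
  "grip_force": 25
}}

```text
t: 23.65
tool_pos: [0.441, 0.2797, 0.0054]
tcp_rot: [180.0, -0.0, 94.8]
contact_force: [-0.4, 0.0, 4.5]
opening: 0.0356
```

>>> {"op": "jog_arm", "data": {
  "motion": [
    {"tx": 0, "ty": 0, "tz": 0.3, "ax": 0, "ay": 0, "az": 0},
    {"tx": 0, "ty": 0, "tz": 0.7, "ax": 0, "ay": 0, "az": 0},
    {"tx": 0, "ty": 0, "tz": 1, "ax": 0, "ay": 0, "az": 0},
    {"tx": 0, "ty": 0, "tz": 1, "ax": 0, "ay": 0, "az": 0},
    {"tx": 0, "ty": 0, "tz": 1, "ax": 0, "ay": 0, "az": 0},
    {"tx": 0, "ty": 0, "tz": 0, "ax": 0, "ay": 0, "az": 0}
  ]
}}

```text
t: 24.4
tool_pos: [0.4429, 0.2805, 0.1083]
tcp_rot: [179.7, -0.1, 94.8]
contact_force: [-0.0, -0.5, -0.4]
opening: 0.0356
```

>>> {"op": "jog_arm", "data": {
  "motion": [
    {"tx": 0.14, "ty": -0.4, "tz": 0.6, "ax": 0, "ay": 0, "az": -0.002},
    {"tx": 0.14, "ty": -0.8, "tz": 0.8, "ax": 0, "ay": 0, "az": -0.002},
    {"tx": 0.14, "ty": -1, "tz": 0.8, "ax": 0, "ay": 0, "az": -0.002},
    {"tx": 0.14, "ty": -1, "tz": 0.8, "ax": 0, "ay": 0, "az": -0.002},
    {"tx": 0.14, "ty": -1, "tz": 0.7, "ax": 0, "ay": 0, "az": -0.002},
    {"tx": 0.14, "ty": -1, "tz": 0, "ax": 0, "ay": 0, "az": -0.002},
    {"tx": 0.14, "ty": -1, "tz": 0, "ax": 0, "ay": 0, "az": -0.002},
    {"tx": 0.14, "ty": -1, "tz": 0, "ax": 0, "ay": 0, "az": -0.002},
    {"tx": 0.14, "ty": -1, "tz": 0, "ax": 0, "ay": 0, "az": -0.002},
    {"tx": 0.14, "ty": -1, "tz": 0, "ax": 0, "ay": 0, "az": -0.002}
  ]
}}

```text
t: 25.65
tool_pos: [0.4752, 0.0481, 0.1971]
tcp_rot: [-179.9, 0.0, 91.2]
contact_force: [-0.2, 0.4, -1.3]
opening: 0.0358
```

>>> {"op": "jog_arm", "data": {
  "motion": [
    {"tx": 0.13, "ty": -1, "tz": 0, "ax": 0, "ay": 0, "az": -0.002},
    {"tx": 0.13, "ty": -1, "tz": 0, "ax": 0, "ay": 0, "az": -0.002},
    {"tx": 0.13, "ty": -1, "tz": 0, "ax": 0, "ay": 0, "az": -0.002},
    {"tx": 0.13, "ty": -1, "tz": 0, "ax": 0, "ay": 0, "az": -0.002},
    {"tx": 0.13, "ty": -1, "tz": 0, "ax": 0, "ay": 0, "az": -0.002},
    {"tx": 0.13, "ty": -1, "tz": 0, "ax": 0, "ay": 0, "az": -0.002},
    {"tx": 0.13, "ty": -1, "tz": 0, "ax": 0, "ay": 0, "az": -0.002},
    {"tx": 0.13, "ty": -1, "tz": 0, "ax": 0, "ay": 0, "az": -0.002},
    {"tx": 0.13, "ty": -1, "tz": 0, "ax": 0, "ay": 0, "az": -0.002},
    {"tx": 0.13, "ty": -0.8, "tz": 0, "ax": 0, "ay": 0, "az": -0.002}
  ]
}}

```text
t: 26.9
tool_pos: [0.5076, -0.1968, 0.1971]
tcp_rot: [-179.9, -0.0, 87.6]
contact_force: [0.2, -0.2, -0.5]
opening: 0.0357
```

>>> {"op": "jog_arm", "data": {
  "motion": [
    {"tx": 0, "ty": -0.5, "tz": 0, "ax": 0, "ay": 0, "az": 0},
    {"tx": 0, "ty": 0, "tz": 0, "ax": 0, "ay": 0, "az": 0}
  ]
}}

```text
t: 27.15
tool_pos: [0.508, -0.2085, 0.1973]
tcp_rot: [-180.0, -0.0, 87.6]
contact_force: [-0.2, 1.1, -0.1]
opening: 0.0355
```

```bash
python3 - <<'E'
from h import *
c=wrist('w3.png');print(robot.state()['tool_pos'],robot.state()['tcp_rot'])
np.savez('pics/w3.npz',mtx=c['mtx'],k1=c['k1'],R=c['R'],t=c['t'])
print(proj(c,[[.504,-.0562,.018],[.5139,.0656,.018],[.533,-.058,0],[.533,-.058,.038]])*1.5)
E
```

```text
[ 0.50800956 -0.20787744  0.1973162 ] [-1.79967204e+02 -3.86041596e-02  8.75970179e+01]
[[ 361.89579322   50.06386291]
 [ 367.34221963 -160.69624517]
 [ 401.7345884    56.44798403]
 [ 404.6953534    43.91703152]]
```

View pics/w3.png

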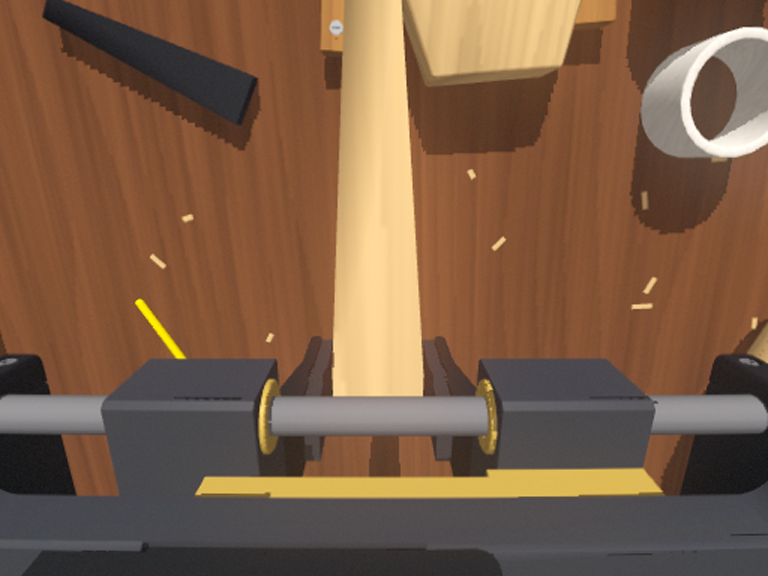

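```bash
python3 - <<'E'
from h import *
np.set_printoptions(precision=4,suppress=True)
z=np.load('pics/w3.npz');c={k:z[k] for k in z}
U=lambda *p:np.array(p)/1.5
print(pix2plane(c,[U(430,85),U(560,70)],.038))
print(pix2plane(c,[U(321,53),U(321,0),U(335,29)],.018))
im=cv2.imread('pics/w3.png');cv2.imwrite('pics/c5.png',cv2.resize(im[0:160,290:620],None,fx=2.3,fy=2.3))
E
```

```text
[[ 0.5495 -0.0839  0.038 ]
 [ 0.6372 -0.0779  0.038 ]]
[[ 0.475  -0.0567  0.018 ]
 [ 0.4776 -0.0237  0.018 ]
 [ 0.486  -0.042   0.018 ]]
```

View pics/c5.png

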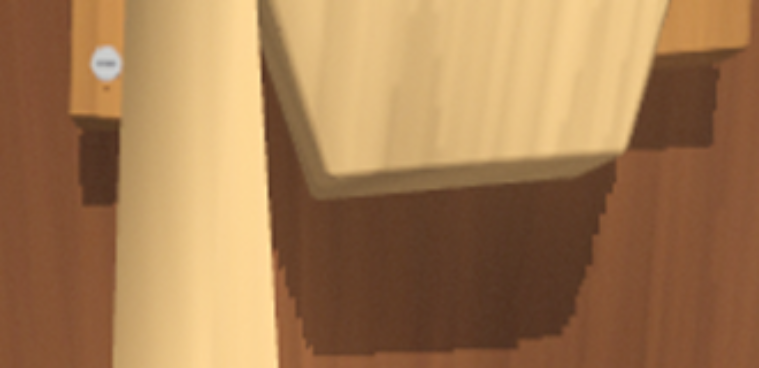

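Foot of the tail's left corner is at px (427,86), about (0.551,-0.085). The cleat's outer end corner at px (321,53) puts its inner face near x 0.503. With the body side near 0.536, matching the finger contact, the gap at the mouth is ≈33 mm. Lowering the wedge with its thin end about 20 mm inside the mouth.

>>> {"op": "jog_arm", "data": {
  "motion": [
    {"tx": 0.26, "ty": 0.62, "tz": -0.5, "ax": 0, "ay": 0, "az": 0},
    {"tx": 0, "ty": 0.62, "tz": -1, "ax": 0, "ay": 0, "az": 0},
    {"tx": 0, "ty": 0, "tz": -1, "ax": 0, "ay": 0, "az": 0},
    {"tx": 0, "ty": 0, "tz": -1, "ax": 0, "ay": 0, "az": 0},
    {"tx": 0, "ty": 0, "tz": -1, "ax": 0, "ay": 0, "az": 0},
    {"tx": 0, "ty": 0, "tz": -1, "ax": 0, "ay": 0, "az": 0},
    {"tx": 0, "ty": 0, "tz": -1, "ax": 0, "ay": 0, "az": 0},
    {"tx": 0, "ty": 0, "tz": -0.5, "ax": 0, "ay": 0, "az": 0},
    {"tx": 0, "ty": 0, "tz": 0, "ax": 0, "ay": 0, "az": 0}
  ]
}}

```text
t: 28.32
tool_pos: [0.514, -0.1755, 0.0214]
tcp_rot: [-179.9, -0.1, 87.7]
contact_force: [-0.7, -0.3, -0.1]
opening: 0.0354
```

>>> {"op": "jog_arm", "data": {
  "motion": [
    {"tx": 0, "ty": 0, "tz": -0.3, "ax": 0, "ay": 0, "az": 0},
    {"tx": 0, "ty": 0, "tz": -0.24, "ax": 0, "ay": 0, "az": 0},
    {"tx": 0, "ty": 0, "tz": 0, "ax": 0, "ay": 0, "az": 0}
  ]
}}

```text
t: 28.7
tool_pos: [0.5146, -0.1769, 0.0088]
tcp_rot: [-180.0, -0.0, 87.6]
contact_force: [-0.1, -0.9, -0.8]
opening: 0.0353
```

>>> {"op": "jog_arm", "data": {
  "motion": [
    {"tx": 0, "ty": 0, "tz": -0.1, "ax": 0, "ay": 0, "az": 0},
    {"tx": 0.01, "ty": 0.3, "tz": 0, "ax": 0, "ay": 0, "az": 0},
    {"tx": 0.01, "ty": 0.3, "tz": 0, "ax": 0, "ay": 0, "az": 0},
    {"tx": 0.01, "ty": 0.3, "tz": 0, "ax": 0, "ay": 0, "az": 0}
  ]
}}

```text
t: 29.2
tool_pos: [0.5156, -0.1538, 0.0066]
tcp_rot: [180.0, -0.0, 87.6]
contact_force: [-0.6, 0.7, -0.1]
opening: 0.0359
```

>>> {"op": "jog_arm", "data": {
  "motion": [
    {"tx": 0.01, "ty": 0.25, "tz": 0, "ax": 0, "ay": 0, "az": 0},
    {"tx": 0.01, "ty": 0.25, "tz": 0, "ax": 0, "ay": 0, "az": 0},
    {"tx": 0.01, "ty": 0.2, "tz": 0, "ax": 0, "ay": 0, "az": 0}
  ]
}}

```text
t: 29.58
tool_pos: [0.5163, -0.1365, 0.0065]
tcp_rot: [-180.0, 0.0, 87.6]
contact_force: [-0.5, -0.6, -0.4]
opening: 0.0356
```

>>> {"op": "jog_arm", "data": {
  "motion": [
    {"tx": 0.01, "ty": 0.2, "tz": 0, "ax": 0, "ay": 0, "az": 0},
    {"tx": 0.01, "ty": 0.2, "tz": 0, "ax": 0, "ay": 0, "az": 0}
  ]
}}

```text
t: 29.82
tool_pos: [0.5168, -0.1267, 0.0065]
tcp_rot: [-180.0, -0.0, 87.6]
contact_force: [0.5, -0.5, -0.2]
opening: 0.0357
```

>>> {"op": "jog_arm", "data": {
  "motion": [
    {"tx": 0, "ty": 0, "tz": 0, "ax": 0, "ay": 0, "az": 0},
    {"tx": 0, "ty": 0, "tz": 0, "ax": 0, "ay": 0, "az": 0},
    {"tx": 0, "ty": 0, "tz": 0, "ax": 0, "ay": 0, "az": 0},
    {"tx": 0, "ty": -0.5, "tz": 0, "ax": 0, "ay": 0, "az": 0},
    {"tx": -0.03, "ty": -0.6, "tz": 0, "ax": 0, "ay": 0, "az": 0},
    {"tx": -0.03, "ty": -0.5, "tz": 0, "ax": 0, "ay": 0, "az": 0}
  ],
  "grip": -0.2
}}

```text
t: 30.58
tool_pos: [0.5153, -0.1685, 0.0066]
tcp_rot: [180.0, 0.0, 87.6]
contact_force: [-0.6, -0.7, -0.5]
opening: 0.0521
```

>>> {"op": "jog_arm", "data": {
  "motion": [
    {"tx": 0, "ty": 0, "tz": 0, "ax": 0, "ay": 0, "az": 0},
    {"tx": 0, "ty": 0, "tz": 0, "ax": 0, "ay": 0, "az": 0},
    {"tx": 0, "ty": 0, "tz": 0, "ax": 0, "ay": 0, "az": 0},
    {"tx": 0, "ty": 0, "tz": 0, "ax": 0, "ay": 0, "az": 0},
    {"tx": 0, "ty": 0, "tz": 0, "ax": 0, "ay": 0, "az": 0}
  ],
  "grip": 1
}}

```text
t: 31.2
tool_pos: [0.5153, -0.1667, 0.0066]
tcp_rot: [-180.0, -0.0, 87.7]
contact_force: [0.3, -0.4, -0.5]
opening: 0.0101
```

>>> {"op": "jog_arm", "data": {
  "motion": [
    {"tx": 0, "ty": 0.3, "tz": 0, "ax": 0, "ay": 0, "az": 0},
    {"tx": 0, "ty": 0.2, "tz": 0, "ax": 0, "ay": 0, "az": 0},
    {"tx": 0.01, "ty": 0.1, "tz": 0, "ax": 0, "ay": 0, "az": 0}
  ]
}}

```text
t: 31.58
tool_pos: [0.5155, -0.1514, 0.0065]
tcp_rot: [-180.0, -0.0, 87.7]
contact_force: [-0.3, 0.7, 0.2]
opening: 0.0003
```

>>> {"op": "jog_arm", "data": {
  "motion": [
    {"tx": 0.01, "ty": 0.2, "tz": 0, "ax": 0, "ay": 0, "az": 0},
    {"tx": 0.01, "ty": 0.2, "tz": 0, "ax": 0, "ay": 0, "az": 0},
    {"tx": 0.01, "ty": 0.2, "tz": 0, "ax": 0, "ay": 0, "az": 0},
    {"tx": 0.01, "ty": 0.2, "tz": 0, "ax": 0, "ay": 0, "az": 0}
  ]
}}

```text
t: 32.08
tool_pos: [0.5166, -0.1316, 0.0066]
tcp_rot: [180.0, 0.0, 87.6]
contact_force: [-0.2, -0.2, -0.6]
opening: 0.0002
```

>>> {"op": "jog_arm", "data": {
  "motion": [
    {"tx": 0.01, "ty": 0.2, "tz": 0, "ax": 0, "ay": 0, "az": 0},
    {"tx": 0.01, "ty": 0.2, "tz": 0, "ax": 0, "ay": 0, "az": 0}
  ]
}}

```text
t: 32.33
tool_pos: [0.517, -0.1216, 0.0065]
tcp_rot: [180.0, -0.0, 87.6]
contact_force: [0.0, 0.5, -0.3]
opening: 0.0004
```

>>> {"op": "jog_arm", "data": {
  "motion": [
    {"tx": 0.01, "ty": 0.15, "tz": 0, "ax": 0, "ay": 0, "az": 0},
    {"tx": 0.01, "ty": 0.15, "tz": 0, "ax": 0, "ay": 0, "az": 0}
  ]
}}

```text
t: 32.58
tool_pos: [0.5175, -0.1142, 0.0065]
tcp_rot: [-180.0, 0.0, 87.6]
contact_force: [0.5, -0.4, -0.5]
opening: 0.0002
```

>>> {"op": "jog_arm", "data": {
  "motion": [
    {"tx": 0.01, "ty": 0.12, "tz": 0, "ax": 0, "ay": 0, "az": 0},
    {"tx": 0, "ty": 0.12, "tz": 0, "ax": 0, "ay": 0, "az": 0}
  ]
}}

```text
t: 32.83
tool_pos: [0.5177, -0.1083, 0.0065]
tcp_rot: [-180.0, 0.0, 87.6]
contact_force: [-0.8, -0.6, -0.7]
opening: 0.0007
```

>>> {"op": "jog_arm", "data": {
  "motion": [
    {"tx": 0.01, "ty": 0.1, "tz": 0, "ax": 0, "ay": 0, "az": 0},
    {"tx": 0, "ty": 0.1, "tz": 0, "ax": 0, "ay": 0, "az": 0}
  ]
}}

```text
t: 33.08
tool_pos: [0.518, -0.1034, 0.0065]
tcp_rot: [180.0, 0.0, 87.6]
contact_force: [0.3, 0.2, -0.2]
opening: 0.0004
```

>>> {"op": "jog_arm", "data": {
  "motion": [
    {"tx": 0, "ty": 0.08, "tz": 0, "ax": 0, "ay": 0, "az": 0},
    {"tx": 0.01, "ty": 0.08, "tz": 0, "ax": 0, "ay": 0, "az": 0}
  ]
}}

```text
t: 33.33
tool_pos: [0.5181, -0.0997, 0.0065]
tcp_rot: [-180.0, 0.0, 87.6]
contact_force: [-1.2, -3.4, 0.3]
opening: 0.0005
```

>>> {"op": "jog_arm", "data": {
  "motion": [
    {"tx": 0, "ty": 0.08, "tz": 0, "ax": 0, "ay": 0, "az": 0},
    {"tx": 0.01, "ty": 0.08, "tz": 0, "ax": 0, "ay": 0, "az": 0}
  ]
}}

```text
t: 33.58
tool_pos: [0.5181, -0.097, 0.0066]
tcp_rot: [-179.9, 0.2, 87.7]
contact_force: [-5.1, -10.4, 0.3]
opening: 0.0002
```

>>> {"op": "jog_arm", "data": {
  "motion": [
    {"tx": 0, "ty": 0.08, "tz": 0, "ax": 0, "ay": 0, "az": 0},
    {"tx": 0.01, "ty": 0.08, "tz": 0, "ax": 0, "ay": 0, "az": 0}
  ]
}}

```text
t: 33.83
tool_pos: [0.518, -0.0943, 0.0066]
tcp_rot: [-179.9, 0.3, 87.7]
contact_force: [-5.8, -16.5, 0.1]
opening: 0.0003
```

>>> {"op": "jog_arm", "data": {
  "motion": [
    {"tx": -0.05, "ty": 0.03, "tz": 0, "ax": 0, "ay": 0, "az": 0},
    {"tx": 0, "ty": 0, "tz": 0, "ax": 0, "ay": 0, "az": 0},
    {"tx": 0, "ty": 0, "tz": 0, "ax": 0, "ay": 0, "az": 0}
  ]
}}

```text
t: 34.2
tool_pos: [0.5179, -0.0938, 0.007]
tcp_rot: [179.9, 0.3, 87.7]
contact_force: [-2.3, -13.1, -1.9]
opening: 0.0007
```

>>> {"op": "jog_arm", "data": {
  "motion": [
    {"tx": -0.02, "ty": 0.04, "tz": 0, "ax": 0, "ay": 0, "az": 0},
    {"tx": 0, "ty": 0, "tz": 0, "ax": 0, "ay": 0, "az": 0},
    {"tx": 0, "ty": 0, "tz": 0, "ax": 0, "ay": 0, "az": 0},
    {"tx": 0, "ty": 0, "tz": 0, "ax": 0, "ay": 0, "az": 0}
  ]
}}

```text
t: 34.7
tool_pos: [0.5178, -0.0933, 0.0072]
tcp_rot: [179.9, 0.3, 87.7]
contact_force: [-1.8, -14.3, -0.3]
opening: 0.0004
```

Aim for a steady ~18 N.

>>> {"op": "jog_arm", "data": {
  "motion": [
    {"tx": -0.02, "ty": 0.06, "tz": 0, "ax": 0, "ay": 0, "az": 0},
    {"tx": 0, "ty": 0.02, "tz": 0, "ax": 0, "ay": 0, "az": 0},
    {"tx": 0, "ty": 0, "tz": 0, "ax": 0, "ay": 0, "az": 0}
  ]
}}

```text
t: 35.08
tool_pos: [0.5178, -0.0921, 0.0076]
tcp_rot: [179.8, 0.4, 87.7]
contact_force: [-1.4, -17.5, -1.2]
opening: 0.0004
```

>>> {"op": "jog_arm", "data": {
  "motion": [
    {"tx": -0.01, "ty": 0.04, "tz": 0, "ax": 0, "ay": 0, "az": 0},
    {"tx": 0, "ty": 0, "tz": 0, "ax": 0, "ay": 0, "az": 0},
    {"tx": 0, "ty": 0, "tz": 0, "ax": 0, "ay": 0, "az": 0},
    {"tx": 0, "ty": 0, "tz": 0, "ax": 0, "ay": 0, "az": 0}
  ]
}}

```text
t: 35.58
tool_pos: [0.5178, -0.0915, 0.0077]
tcp_rot: [179.8, 0.4, 87.7]
contact_force: [-1.2, -19.2, 0.3]
opening: 0.0006
```

Jammed at 19 N and holding. Withdrawing and checking.

>>> {"op": "jog_arm", "data": {
  "motion": [
    {"tx": 0, "ty": -0.2, "tz": 0, "ax": 0, "ay": 0, "az": 0},
    {"tx": 0, "ty": -0.8, "tz": 0, "ax": 0, "ay": 0, "az": 0},
    {"tx": 0, "ty": -0.8, "tz": 0.5, "ax": 0, "ay": 0, "az": 0},
    {"tx": 0, "ty": -0.4, "tz": 1, "ax": 0, "ay": 0, "az": 0},
    {"tx": 0, "ty": 0, "tz": 1, "ax": 0, "ay": 0, "az": 0},
    {"tx": 0, "ty": 0, "tz": 1, "ax": 0, "ay": 0, "az": 0},
    {"tx": 0, "ty": 0, "tz": 1, "ax": 0, "ay": 0, "az": 0},
    {"tx": 0, "ty": 0, "tz": 1, "ax": 0, "ay": 0, "az": 0},
    {"tx": 0, "ty": 0, "tz": 1, "ax": 0, "ay": 0, "az": 0},
    {"tx": 0, "ty": 0, "tz": 0, "ax": 0, "ay": 0, "az": 0}
  ]
}}

```text
t: 36.83
tool_pos: [0.518, -0.1433, 0.1721]
tcp_rot: [179.7, 0.1, 87.6]
contact_force: [-0.6, 0.5, -1.3]
opening: 0.0003
```

```bash
python3 - <<'E'
from h import *
c=wrist('w4.png');print(robot.state()['tool_pos'])
a=cam('scene');cv2.imwrite('pics/s4.png',cv2.resize(a['img'][150:290,190:390],None,fx=4,fy=4,interpolation=cv2.INTER_CUBIC))
E
```

```text
[ 0.51689303 -0.14270452  0.17020392]
```

View pics/w4.png

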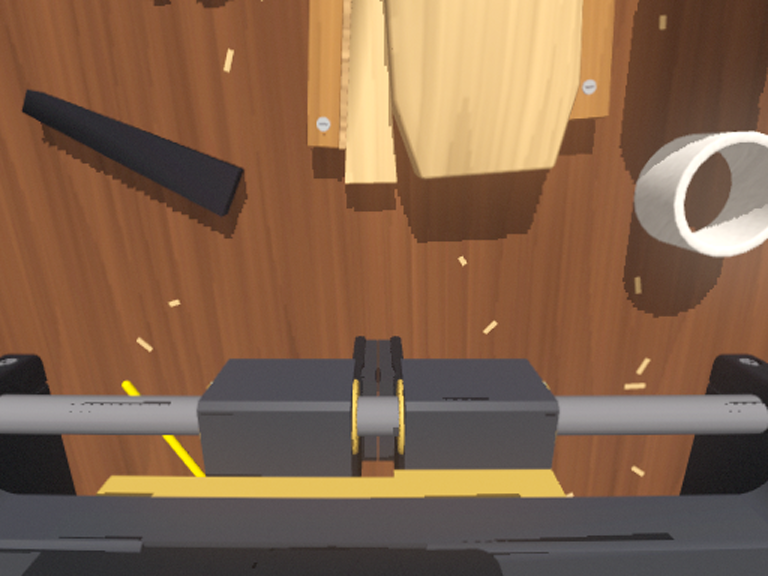

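View pics/s4.png

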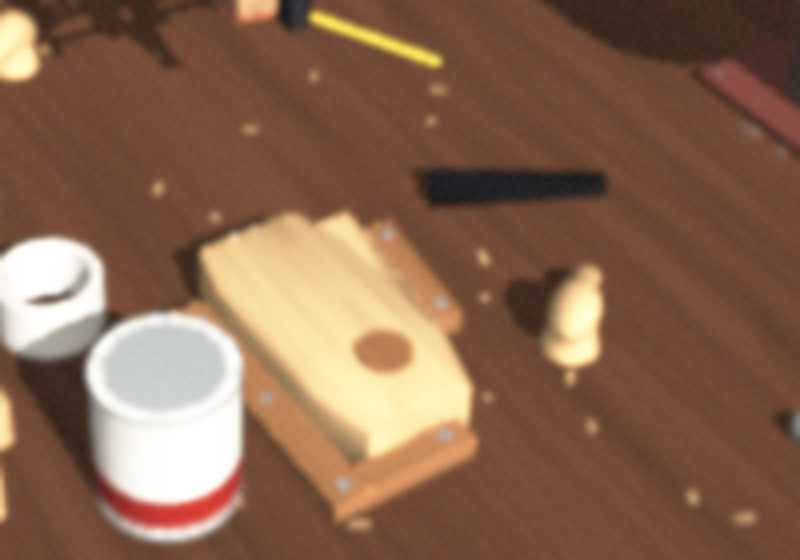

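The wedge lies flat between the cork face (px 345) and the body side (px 390), with its thick end at (370,183) just beyond the tail. The body is against the end stop and fence, and the other things are undisturbed. Handing in.

```bash
python3 -c "
from h import *
s=robot.state();print(s['t'],s['contact_force']);print(robot.sign_off())"
```

```text
36.925 [0.13930731 0.73148582 0.64008302]
the job is handed in; nothing more can be done
None
```

The body blank is home in the corner and the larger wedge is jammed between it and the cleat. The job was handed in at 36.9 s with the gripper clear of everything.

- **Body:** I slid it breast first up to the end stop with two fingers. I then pressed its side onto the long fence at about 20 N and re-tapped the tail at about 12 N. It stopped at the same place as before.
- **Wedge:** I laid it thin end first in the gap and pressed the thick end in. At about 19 N it had all but stopped moving. Its thick end stands roughly level with the tail, within the range given.
- **Last checks:** The final pictures show the body against the end stop and fence, and the wedge flat between body and cork. The heads, tape, tin and black look-alike in view look unmoved. I did not test the hold with a pull.
- **Disagreement:** The top camera read 3–5 mm short in x compared with the wrist camera. I used the wrist and contact readings for the wedge.

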